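# Flip the status flag of the gear station

### The arm

A 7-joint arm with a two-finger parallel gripper is mounted at the origin on the work surface. World frame = base frame: x ahead of the robot, y to its left, z up, the work surface at z = 0. Lengths are in m, angles in rad, forces in N, time in s.
With the tool pointing down it reaches from about 0.425 to 0.8 m from the base axis. Payload 8.3 kg.
Tool frame: the origin (TCP) lies midway between the tips of the shut fingers; the grasp point (between the pads) lies 19 mm behind it (manip.grasp_offset is the distance from the TCP to the grasp point, in m); z points along the fingers, x is the direction in which the jaws open and shut, and the axes are right-handed (so a half turn about z gives the same grasp; the last joint's range is limited). The gripper opens to 85 mm and grips with 20 to 120 N. Pads are 22 mm wide; open, the fingers measure 114 mm over their backs; the gripper's body (76 mm by 85 mm) begins 54 mm behind the grasp point. The pads swing forward as they close: fully open they stand 13 mm farther back than shut.
Start: joints at [-1.277, 0.383, 0.016, 1.37, -0.006, 1.388, -0.046], TCP at [0.218, 0.586, 0.198] pointing down, gripper open.
Joint ranges: [-2.95, 2.95], [-0.25, 2.06], [-1.52, 1.56], [0.18, 2.33], [-1.44, 4.58], [0.02, 2.06], [-3.01, 3.01]. Speed limits (rad/s): [2.39, 2.39, 3.01, 3.01, 3.14, 3.14, 3.14].

### API

Orientations are given as a unit quaternion [w, x, y, z].
In Python, from plant import manip, inverse_kinematics, get_state, vision gives the robot as it stands. Calls block until the motion is done:
- manip.movep(position, orientation): joint-space move of the TCP to a pose.
- manip.move_straight(position, rot=None, feed=0.15, max_force=None): straight line of the TCP; rot=None keeps the orientation; feed is the mean speed in m/s. With max_force (N) it stops when the force on the tool has changed by that much, and returns True; else False.
- manip.set_joints(angles): joint-space move.
- manip.grip(opening, strength=None): finger opening in m; strength is the grip in N (None keeps the last); returns when the fingers have stopped.
- manip.pause(seconds).
- inverse_kinematics(position, orientation): joint angles nearest the present ones, or None.
- get_state(): the state.
- vision.get_image(name): name is "side" or "top" or "wrist"; returns a dict with "image" (384x512x3 uint8, blue, green, red), "z_map" (384x512 float32, m along the optical axis (not along the pixel's ray), 0 where there is no reading), "intrinsics" (3x3 intrinsics, pixels), "eye" and "attitude" of the camera in the world. Camera axes: x right, y down, z forward; pixel columns grow to the right and rows downward; lengths in m; the calibration is good to about 2 mm. A picture is of the moment at which its call begins.
A pose or a line that the arm cannot do raises manip.IKError and nothing moves.
- manip.finish_job(): hands the job in, once; it reports no verdict.
The state is a dict: "time_s": time; "joints": joint angles; "dq": joint speeds; "joint_efforts": joint torques, N m; "tcp_pos": TCP position; "tcp_rot": TCP orientation; "ft_force": force on the tool from outside, world axes, zero at the start; "moment": the same for the moment, N m; "finger_gap": finger opening in m.
Only numpy, scipy, OpenCV 4.12 (cv2) and the standard library are available. Lean on these libraries where they do the work, as an engineer would, in place of code of your own. Each camera call takes 0.05 s, during which the arm holds its last target.

### The job

The gear plate on this repair bench has been checked: with the fingertips, push the status flag that stands on its station over its hinge, all the way to the other side, so that it lies flat and shows its ring face. Only push it; do not take it between the fingers. Leave the motor station's flag and the loose gear, roller and jar as they are.

Things in the scene. Friction and masses are not known exactly. Their poses are not given: they have to be found in the camera images.
- station_gear: fixed base plate 280 (x) x 130 (y) x 6 mm on the bench, x -90 to 190 mm from its origin (on the bench, z up). At x over 70 mm it holds a plate carrying white gears, top 47 mm up. At x = -30 mm a steel post carries the flag: a rest bar under the hinge reaches 20 mm either way in y, cheeks close outside the flag's sides; farther out the space under the flag is free
- flag_gear_hinge (a point): middle of the hinge line of the gear station's flag, 65 mm above the bench, fixed to the station with the station's axes: the hinge line runs along its x, z is up
- flag_gear_tip (a point): middle of the free edge of the gear station's flag, mid-thickness; turns with it. The flag is a white plate 70 mm wide (along the hinge), 80 mm from hinge line to free edge, 6 mm thick. Axes: x along the hinge, y from hinge to free edge, z out of the face with the straight bar; the other face bears a ring
- flag_gear (a joint): angle of the gear station's flag, rad. 0: level towards its station's +y, bar mark up; grows as the free edge rises and goes over; 1.57: upright; 3.14: level towards its station's -y, ring mark up (stops at both ends). Stiff hinge: the flag stays at any angle it is left at and does not fall; about 1 N at the free edge moves it
- station_motor: fixed base plate 280 (x) x 130 (y) x 6 mm on the bench, x -90 to 190 mm from its origin (on the bench, z up). At x over 70 mm it holds a flat round silver motor with a green circuit board, top 56 mm up. At x = -30 mm a steel post carries the flag: a rest bar under the hinge reaches 20 mm either way in y, cheeks close outside the flag's sides; farther out the space under the flag is free
- flag_motor_hinge (a point): middle of the hinge line of the motor station's flag, 65 mm above the bench, fixed to the station with the station's axes: the hinge line runs along its x, z is up
- flag_motor_tip (a point): middle of the free edge of the motor station's flag, mid-thickness; turns with it. The flag is a white plate 70 mm wide (along the hinge), 80 mm from hinge line to free edge, 6 mm thick. Axes: x along the hinge, y from hinge to free edge, z out of the face with the straight bar; the other face bears a ring
- flag_motor (a joint): angle of the motor station's flag, rad. 0: level towards its station's +y, bar mark up; grows as the free edge rises and goes over; 1.57: upright; 3.14: level towards its station's -y, ring mark up (stops at both ends). Stiff hinge: the flag stays at any angle it is left at and does not fall; about 1 N at the free edge moves it
- spare_gear_center (a point): loose white gear lying on the bench, 50 mm across, 24 mm high over its hub; point 10 mm above the bench on its axis. A bystander
- roller_center (a point): loose black roller standing upright, 28 mm across, 46 mm high; point at half height. A bystander
- jar_center (a point): loose closed screw jar standing upright, grey with a steel cap, 38 mm across, 45 mm high; point at half height. A bystander

How it is judged:
By the outcome, as a careful person would: the job done as asked, in the order asked, and still so for the second after the job is handed in, with the robot touching nothing.
It also fails if it takes over 45 s, if anything falls off the work surface, if the arm or the gripper's body presses on something with over 40 N, if the wrist force passes 120 N, or if a joint passes its speed limit or range.

## Working session

There is one attempt and no reset: what is moved stays moved. The work goes in short steps, each a Python script; the robot and the scene stay as the last script left them, time stands still between calls to the robot, and variables do not carry over. Pictures are saved under pics/ and viewed, and the job is handed in when it is done.

```bash
mkdir -p pics; ls
cat > h.py <<'E'
import numpy as np,cv2
from plant import manip,inverse_kinematics,get_state,vision
E
python3 - <<'E'
from h import *
for n in ["side","top","wrist"]:
    d=vision.get_image(n); cv2.imwrite(f"pics/{n}0.png",d["image"])
    np.savez(f"{n}0.npz",**d); print(n,d["eye"],d["attitude"],d["intrinsics"])
s=get_state();print(s["time_s"],s["tcp_pos"],s["tcp_rot"])
E
```

```text
pics
side [ 0.28979852 -0.67815558  0.7087364 ] [-0.41153007  0.88843842 -0.18066316  0.0931719 ] [[448.68448457   0.         255.89200744]
 [  0.         448.68448457 192.10367664]
 [  0.           0.           1.        ]]
top [ 3.73313222e-01 -2.80546578e-04  1.10275482e+00] [ 0.06560438 -0.69597193  0.71235452 -0.06221079] [[459.4621577    0.         249.66692217]
 [  0.         459.4621577  187.37031018]
 [  0.           0.           1.        ]]
wrist [0.15054564 0.61113826 0.372324  ] [0.119994   0.81232131 0.56482504 0.08190362] [[317.88510353   0.         257.89474196]
 [  0.         317.88510353 194.23963483]
 [  0.           0.           1.        ]]
0.15 [0.2181118  0.58522456 0.19679566] [ 4.47457150e-04  8.21362750e-01  5.70405677e-01 -6.29702860e-04]
```

View pics/top0.png

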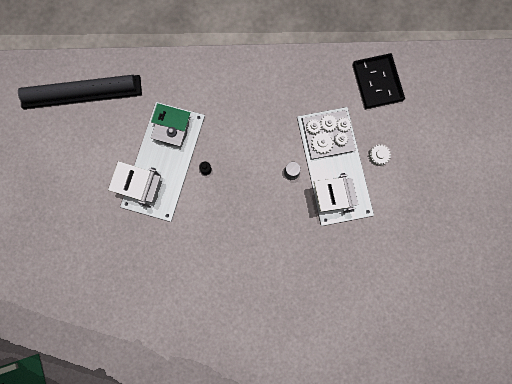

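View pics/side0.png

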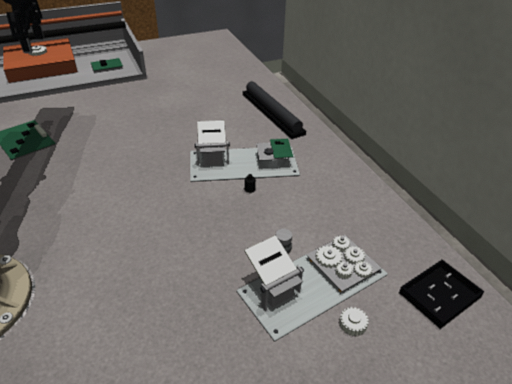

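The top view shows the motor station at left (flag about 130,182) and the gear station at right (flag about 333,195). Both flags show the bar and lean towards image-left. The jar is at (292,170), just beyond the gear flag's free side, and the spare gear is at (380,155). Next I'll measure them.

```bash
cat >> h.py <<'E'
from scipy.spatial.transform import Rotation as R
def Rm(q): return R.from_quat([q[1],q[2],q[3],q[0]]).as_matrix()
def cloud(d):
    K=d["intrinsics"];z=d["z_map"];v,u=np.mgrid[:384,:512]
    p=np.stack([(u-K[0,2])/K[0,0]*z,(v-K[1,2])/K[1,1]*z,z],-1)
    P=p@Rm(d["attitude"]).T+d["eye"]; P[z==0]=np.nan; return P
def ray(d,u,v,h):
    K=d["intrinsics"];r=Rm(d["attitude"])@np.array([(u-K[0,2])/K[0,0],(v-K[1,2])/K[1,1],1]);return d["eye"]+r*(h-d["eye"][2])/r[2]
E
python3 - <<'E'
from h import *
for n,c in [("top",(333,182)),("side",(272,275))]:
    d=dict(np.load(n+"0.npz"));im=d["image"];u,v=c
    a=im[max(0,v-95):v+60,u-90:u+110]
    cv2.imwrite(f"pics/{n}_crop.png",cv2.resize(a,None,fx=3.8,fy=3.8,interpolation=cv2.INTER_CUBIC)[:600])
    P=cloud(d)
    q=P[::4,::4]; print(n,"bench z med",np.nanmedian(P[250:300,200:400,2]))
d=dict(np.load("top0.npz"));P=cloud(d)
for r in range(168,222,4): print(r,[int(round(1000*z)) if z==z else -1 for z in P[r,300:370:3,2]])
E
```

```text
top bench z med -3.056425592706802e-05
side bench z med 0.005137308527880469
168 [2, -6, -1, 4, 6, 3, 1, 5, 6, 7, 10, 8, 6, 4, 2, 9, 8, 5, 5, 7, 5, 0, 5, 0]
172 [0, 4, 4, 8, 5, 4, 9, 1, 6, 5, 6, 6, 5, 5, 3, 7, 7, 6, 7, 6, 8, 2, 0, 1]
176 [-3, -1, 1, 2, 4, 8, 6, 2, 8, 4, 5, 5, 5, 63, 72, 65, 3, 6, 2, 7, 4, 3, 2, 4]
180 [-9, -2, -3, -1, 5, 5, 5, 92, 88, 84, 80, 79, 74, 73, 72, 67, 57, 61, 6, 8, 4, 6, 2, -1]
184 [-4, -3, -1, -2, 7, 95, 92, 89, 88, 85, 86, 77, 77, 75, 71, 72, 61, 60, 4, 7, 6, 5, -1, -3]
188 [0, 3, -1, 1, -1, 95, 97, 91, 92, 89, 85, 82, 79, 77, 72, 72, 60, 62, 8, 4, 10, 6, 4, 3]
192 [-6, -1, -2, -3, 0, 5, 96, 93, 89, 90, 87, 82, 79, 76, 71, 72, 68, 64, 59, 1, 5, 9, 7, -2]
196 [-1, 2, -2, 1, -1, 4, 95, 95, 92, 85, 87, 81, 80, 78, 75, 70, 70, 57, 62, 7, 4, 4, 7, -4]
200 [-2, -2, -3, 0, -2, 5, 99, 92, 90, 91, 88, 86, 85, 78, 78, 74, 67, 58, 60, 10, 9, 7, 3, 7]
204 [0, 2, 4, 1, -3, 0, 90, 94, 91, 91, -1, 84, 80, 78, 75, 73, 70, 69, 59, 57, 5, 4, 8, 6]
208 [0, 1, 1, 0, 2, 2, 5, 97, 93, 87, 90, 84, 85, 80, 75, 4, 71, 70, 75, 5, 3, 6, 8, 10]
212 [3, 0, -1, -1, -2, 2, 5, 5, 6, 4, 6, 5, 7, 3, 8, 31, 16, 6, 5, 8, 4, 4, 6, 9]
216 [3, 1, 2, 1, -1, -4, -4, 11, 5, 4, 6, 10, 6, 5, 3, 8, 5, 4, 8, 4, 6, 7, 5, 2]
220 [4, 4, 0, -1, 1, -2, -3, 6, 9, 7, 8, 6, 5, 6, 4, 7, 6, 1, 0, 1, 1, 0, -3, -2]
```

View pics/top_crop.png

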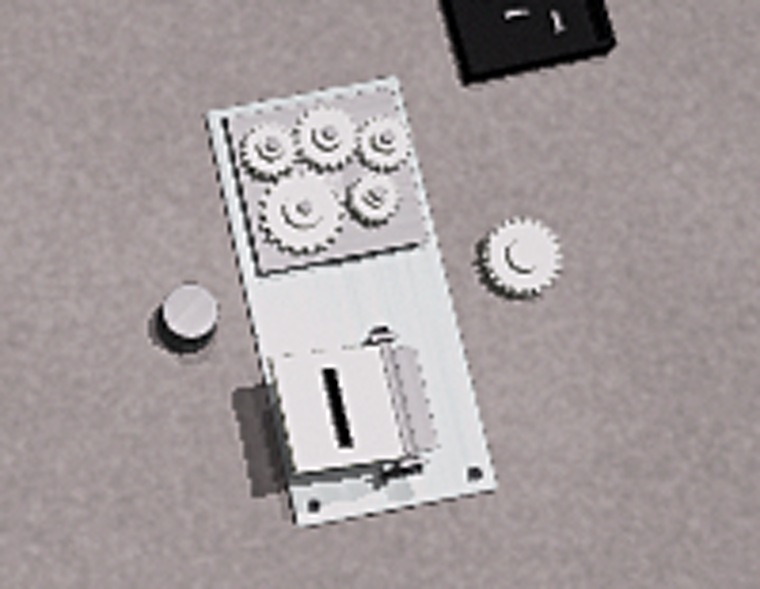

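View pics/side_crop.png

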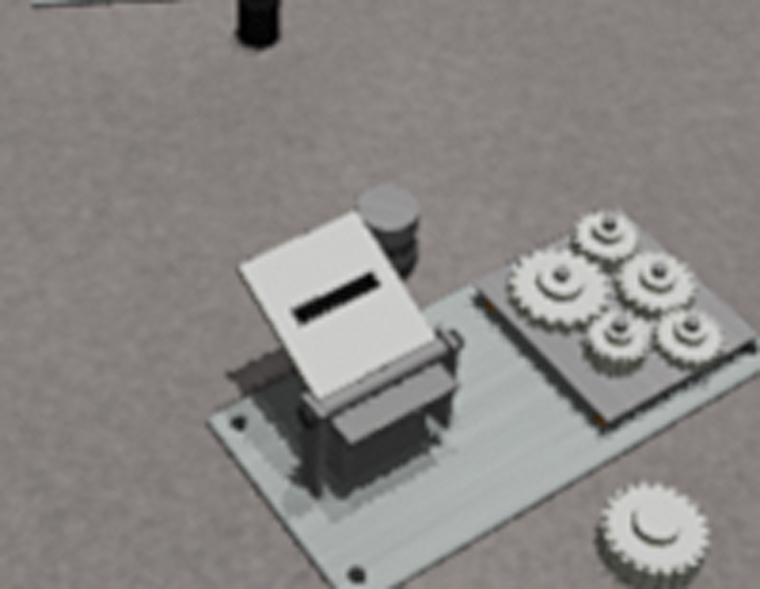

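The gear flag is tilted about 20–25° from its bar-up side, so it has to travel to 180°. I'll fix the station pose from the plate's outline and the flag's plane.

Run:
```python
from h import *
d=dict(np.load("top0.npz"));P=cloud(d)
im=d["image"].astype(int)
# corners read from the crop (scale 3.8, offset 243,87), plate top 6 mm
C=[ray(d,243+x/3.8,87+y/3.8,0.006)[:2] for x,y in [(207,112),(395,78),(496,490),(297,525)]]
C=np.array(C); print(C.round(4), "sides",np.linalg.norm(np.diff(np.vstack([C,C[:1]]),axis=0),axis=1))
gp,gm,bm,bp=C # gear end +y, gear end -y, back -y, back +y
ax=((gp+gm)-(bp+bm))/2; yaw=np.arctan2(ax[1],ax[0])
m=C.mean(0); X=np.array([np.cos(yaw),np.sin(yaw)]);Y=np.array([-X[1],X[0]])
O=m-0.05*X; print("origin",O,"yaw deg",np.degrees(yaw),"hinge",O-0.03*X)
def st(p): 
    e=np.asarray(p)[...,:2]-O; return np.stack([e@X,e@Y,np.asarray(p)[...,2]],-1)
for n in("top","side"):
    d2=dict(np.load(n+"0.npz"));S=st(cloud(d2));
    w=(d2["image"].min(-1)>150)
    k=w&(S[...,2]>.062)&(S[...,2]<.12)&(abs(S[...,0]+.03)<.033)&(S[...,1]>.01)&(S[...,1]<.09)
    q=S[k];a,b=np.polyfit(q[:,1],q[:,2],1)
    print(n,k.sum(),"angle",np.degrees(np.arctan(a)),"top z at y=0",b,"x",np.percentile(q[:,0],[1,99]),"y",np.percentile(q[:,1],[1,99]))
    k=(S[...,2]>.03)&(S[...,2]<.055)&(S[...,1]>.07)&(S[...,1]<.16)&(abs(S[...,0])<.15); print("jar",np.nanmedian(S[k],0),k.sum())
np.savez("st.npz",O=O,X=X,Y=Y)
```

```text
[[ 0.751  -0.1206]
 [ 0.7713 -0.2453]
 [ 0.4974 -0.2923]
 [ 0.4783 -0.1659]] sides [0.12629572 0.27791169 0.12781528 0.27648074]
origin [ 0.57521739 -0.21433809] yaw deg 9.581261279230603 hinge [ 0.54563588 -0.21933147]
top 673 angle 21.467650515403502 top z at y=0 0.06812496244179493 x [-0.06236638  0.00239161] y [0.01062825 0.07278132]
jar [0.05249532 0.10836011 0.04458207] 180
side 925 angle 21.46593450567032 top z at y=0 0.06923906921678442 x [-0.05987184  0.00223168] y [0.01074611 0.06810492]
jar [0.05310668 0.09748687 0.04368642] 212
```

```bash
cat >> h.py <<'E'
s=np.load("st.npz");O,X,Y=s["O"],s["X"],s["Y"];H=.065;XC=-.035
def W(y,z,x=XC): return np.r_[O+x*X+y*Y,z]
def quat(tilt,sgn):
    c,t=np.cos(tilt),np.sin(tilt)
    zt=np.r_[-t*Y,-c]; xt=sgn*np.r_[X,0]; yt=np.cross(zt,xt)
    q=R.from_matrix(np.stack([xt,yt,zt],1)).as_quat(); return np.r_[q[3],q[:3]]
def tcp(thd,tilt,r=.066,w=.011):
    th=np.radians(thd); u=np.array([np.cos(th),np.sin(th)]); n=np.array([np.sin(th),-np.cos(th)])
    c=np.array([0,H])+r*u+.003*n
    m=np.array([-np.cos(tilt),np.sin(tilt)]); p=c-w*m
    return W(*p)
E
python3 - <<'E'
from h import *
for td in (35,45,55):
  for sg in(1,-1):
    t=np.radians(td);q=quat(t,sg);out=[]
    for th in [5,20,60,90,120,150,172,180]:
        j=inverse_kinematics(tcp(th,t),q); out.append(None if j is None else np.round(j,2).tolist())
    b=tcp(3,t)+.09*np.r_[np.sin(t)*Y,np.cos(t)]
    print(td,sg,[o is not None for o in out],inverse_kinematics(b,q) is not None,out[0],out[-1])
E
```

```text
35 1 [True, True, True, True, True, True, True, True] True [-0.76, 0.38, 0.64, 1.98, 0.5, 0.91, -0.31] [-0.58, 0.45, 0.76, 1.93, 0.43, 0.74, -0.03]
35 -1 [True, True, True, True, True, True, True, True] True [-0.38, 0.33, 0.19, 1.96, 0.67, 1.0, 2.69] [-0.24, 0.37, 0.33, 1.92, 0.66, 0.84, 2.93]
45 1 [True, True, True, True, True, True, True, True] True [-0.81, 0.46, 0.59, 2.0, 0.67, 0.96, -0.55] [-0.66, 0.51, 0.74, 1.99, 0.68, 0.74, -0.35]
45 -1 [True, True, True, True, True, True, True, True] True [-0.43, 0.4, 0.12, 1.98, 0.85, 1.09, 2.46] [-0.28, 0.42, 0.27, 1.97, 0.92, 0.89, 2.62]
55 1 [True, True, True, True, True, True, True, True] True [-0.87, 0.58, 0.56, 2.0, 0.78, 1.02, -0.73] [-0.72, 0.61, 0.71, 2.02, 0.87, 0.79, -0.63]
55 -1 [True, True, True, True, True, True, True, True] True [-0.47, 0.51, 0.08, 1.98, 0.98, 1.2, 2.27] [-0.32, 0.51, 0.22, 2.0, 1.11, 1.0, 2.36]
```

Run:
```python
from h import *
t=np.radians(45);q=quat(t,1)
manip.grip(0.0)
s=get_state(); p=s["tcp_pos"].copy() if hasattr(s["tcp_pos"],"copy") else np.array(s["tcp_pos"])
p=np.array(p);p[2]=.33; manip.move_straight(p,feed=.2)
b=np.r_[np.sin(t)*Y,np.cos(t)]
pre=tcp(4,t)+.1*b
hi=pre+[0,0,.15]
manip.movep(hi,q); manip.move_straight(pre,feed=.2)
s=get_state();print(s["time_s"],s["tcp_pos"],pre,s["finger_gap"],s["ft_force"])
for n in("side","top"): cv2.imwrite(f"pics/{n}1.png",vision.get_image(n)["image"])
```

```text
5.0917 [ 0.5172465  -0.07753772  0.13042608] [ 0.51664792 -0.07764257  0.12954374] -0.00022834370665016627 [0.26936167 0.44773015 0.51393977]
```

View pics/side1.png

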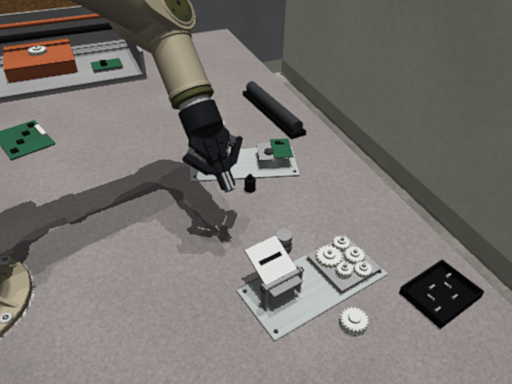

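View pics/top1.png

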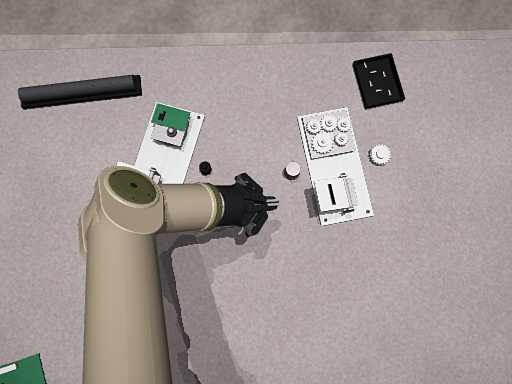

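The closed fingertips (270,203 in the top view) point at the flag's free edge from its +y side. The jar at (292,170) is off the path, so I'm moving in under the edge with a force guard.

Run:
```python
from h import *
t=np.radians(45)
print(manip.move_straight(tcp(4,t),feed=.1,max_force=8))
s=get_state();print(s["time_s"],s["tcp_pos"],tcp(4,t),s["ft_force"])
for th in (18,30,42):
    r=manip.move_straight(tcp(th,t),feed=.08,max_force=15); print(th,r,get_state()["ft_force"])
    if r: break
for n in("side","top"): cv2.imwrite(f"pics/{n}2.png",vision.get_image(n)["image"])
```

```text
False
6.3417 [ 0.52887136 -0.14675911  0.05910295] [ 0.52841745 -0.14736688  0.05883306] [ 0.62314109 -0.03025231 -0.23416648]
18 False [ 0.20994624 -0.21646441 -1.2248598 ]
30 False [0.50693864 0.73632794 0.08840834]
42 False [ 0.65423109  0.70844365 -0.69084332]
```

View pics/side2.png

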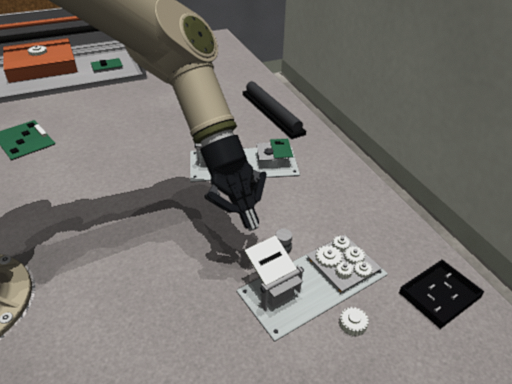

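The flag looks unchanged, with its bar still at (270,257), and the fingertip seems to end at about (253,225). I'll compare the TCP with that.

Run:
```python
from h import *
s=get_state();p=np.array(s["tcp_pos"]);print(s["time_s"],p,tcp(42,np.radians(45)),s["tcp_rot"])
e=p[:2]-O;print("station",e@X,e@Y,p[2])
for n in("side","top"):
    d=vision.get_image(n);c=Rm(d["attitude"]).T@(p-d["eye"]);c=d["intrinsics"]@c;u,v=c[:2]/c[2];print(n,u,v)
    im=d["image"].copy();cv2.circle(im,(int(u),int(v)),3,(0,0,255),1);u,v=int(u),int(v)
    cv2.imwrite(f"pics/{n}3.png",cv2.resize(im[v-60:v+60,u-75:u+75],None,fx=5,fy=5)[:600])
```

```text
7.4417 [ 0.53085797 -0.16211545  0.09907917] [ 0.53091307 -0.16215127  0.09915501] [0.38125248 0.92069482 0.0771154  0.03195006]
station -0.035048372889014474 0.058877615533535384 0.09907917068503766
side 258.94177442730916 246.20091398184564
top 324.3980851497346 197.2721675438283
```

View pics/side3.png

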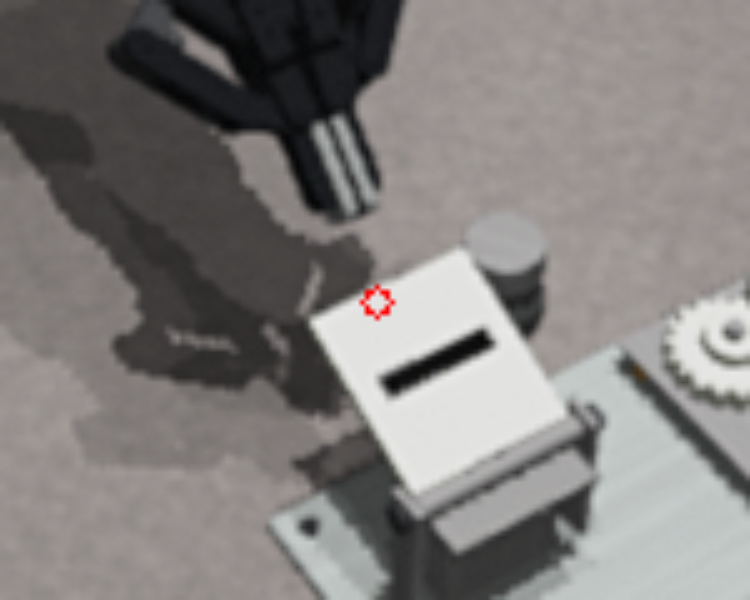

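View pics/top3.png

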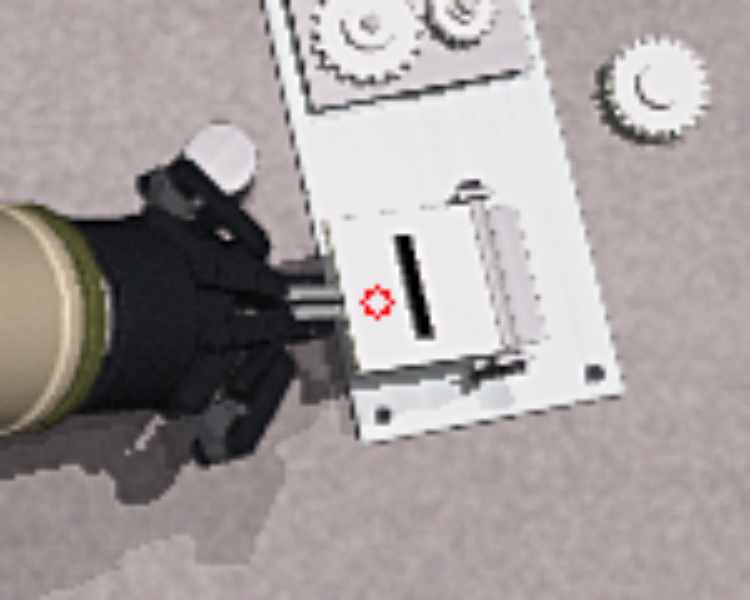

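The visible fingertip (side crop 345,215) and the projected TCP (377,302) disagree by about 18 px, or 35 mm. I'll use depth to find where the fingers really are and which way they point.

Run:
```python
from h import *
s=get_state();p=np.array(s["tcp_pos"]);q=s["tcp_rot"];A=Rm(q);print(A.round(3), s["joints"])
for n in("side","top"):
    d=vision.get_image(n);P=cloud(d);T=(P-p)@A   # tool coords
    k=(abs(T[...,0])<.02)&(abs(T[...,1])<.06)&(T[...,2]>-.12)&(T[...,2]<.02)&(P[...,2]>.085)
    k&=(d["image"].max(-1)<140)|(T[...,2]<-.03)
    t=T[k]; 
    for lo in np.arange(-.12,.02,.01):
        m=(t[:,2]>=lo)&(t[:,2]<lo+.01)
        if m.sum(): print(n,round(lo,3),m.sum(),np.median(t[m],0).round(4),t[m].min(0).round(3),t[m].max(0).round(3))
    O3=np.array([*O,0]);S=np.stack([(P-O3)[...,:2]@X,(P-O3)[...,:2]@Y,P[...,2]],-1)
    w=d["image"].min(-1)>150
    k=w&(S[...,2]>.066)&(S[...,2]<.14)&(abs(S[...,0]+.03)<.03)&(S[...,1]>.01)&(S[...,1]<.07)
    a,b=np.polyfit(S[k][:,1],S[k][:,2],1);print(n,"flag ang",np.degrees(np.arctan(a)),b,k.sum())
```

```text
[[ 0.986  0.118  0.118]
 [ 0.167 -0.697 -0.697]
 [-0.     0.707 -0.707]] [-0.77399895  0.37753806  0.57121782  1.97864086  0.69993206  1.02426266
 -0.49236135]
side -0.12 115 [-0.0004  0.0159 -0.1149] [-0.019  0.008 -0.12 ] [ 0.019  0.019 -0.11 ]
side -0.11 127 [-0.0048  0.0151 -0.1049] [-0.02  -0.015 -0.11 ] [ 0.018  0.02  -0.1  ]
side -0.1 117 [-0.0047  0.0117 -0.0953] [-0.015 -0.015 -0.1  ] [ 0.017  0.019 -0.09 ]
side -0.09 104 [-0.0009  0.0109 -0.0852] [-0.017 -0.009 -0.09 ] [ 0.02   0.016 -0.08 ]
side -0.08 104 [-0.0021  0.0093 -0.0753] [-0.019 -0.004 -0.08 ] [ 0.019  0.015 -0.07 ]
side -0.07 91 [-0.0027  0.0081 -0.0649] [-0.013 -0.007 -0.07 ] [ 0.016  0.013 -0.06 ]
side -0.06 90 [-0.0031  0.0083 -0.055 ] [-0.013 -0.006 -0.06 ] [ 0.014  0.017 -0.05 ]
side -0.05 87 [-0.0034  0.0073 -0.045 ] [-0.014 -0.008 -0.05 ] [ 0.015  0.014 -0.04 ]
side -0.04 41 [-0.0024  0.009  -0.0365] [-0.009 -0.01  -0.04 ] [ 0.009  0.013 -0.033]
side flag ang 21.415493689533236 0.06926827398980602 872
top -0.12 57 [ 0.0006  0.0138 -0.1154] [-0.019  0.006 -0.12 ] [ 0.02   0.016 -0.11 ]
top -0.11 39 [ 0.003
[... 257 characters left out ...]
0.0075 -0.0761] [-0.018 -0.007 -0.08 ] [ 0.019  0.011 -0.07 ]
top -0.07 34 [-0.0018  0.007  -0.064 ] [-0.014  0.001 -0.07 ] [ 0.012  0.01  -0.06 ]
top -0.06 40 [-0.0037  0.0056 -0.0549] [-0.014 -0.009 -0.06 ] [ 0.012  0.011 -0.05 ]
top -0.05 32 [-0.0006  0.0069 -0.0452] [-0.013  0.002 -0.05 ] [ 0.012  0.01  -0.04 ]
top -0.04 2 [ 0.0053  0.0067 -0.0378] [ 0.004  0.006 -0.038] [ 0.006  0.007 -0.038]
top -0.02 1 [ 0.0039 -0.0116 -0.0105] [ 0.004 -0.012 -0.01 ] [ 0.004 -0.012 -0.01 ]
top -0.01 11 [-0.0051 -0.014  -0.0077] [-0.019 -0.017 -0.01 ] [ 0.019 -0.012 -0.006]
top 0.01 3 [0.0021 0.0032 0.0195] [-0.007  0.002  0.018] [0.016 0.003 0.02 ]
top flag ang 21.7134576421624 0.06794470931903272 572
```

Both cameras put the fingertips 34 mm short of the reported TCP along the tool axis, and the flag hasn't moved (21.5°). That explains the missing contact: the tips really end at tool z = -0.034. I'll back off, apply the measured offset and go in again.

```bash
cat >> h.py <<'E'
T45=np.radians(45);B=np.r_[np.sin(T45)*Y,np.cos(T45)];OFF=.034
def tip(th,r=.066,w=.009): return tcp(th,T45,r,w)-OFF*B
E
python3 - <<'E'
from h import *
q=quat(T45,1)
print([inverse_kinematics(tip(a),q) is not None for a in (2,20,60,90,120,150,180)])
p=np.array(get_state()["tcp_pos"])
manip.move_straight(p+.06*B,feed=.2); manip.move_straight(tip(2)+.1*B,feed=.2)
print(manip.move_straight(tip(2),feed=.1,max_force=8))
s=get_state();print(s["time_s"],s["ft_force"])
for th in (14,24):
    r=manip.move_straight(tip(th),feed=.06,max_force=15); print(th,r,get_state()["ft_force"])
    if r: break
for n in("side","top"):
    d=vision.get_image(n);im=d["image"];u,v=(270,250) if n=="side" else (325,190)
    cv2.imwrite(f"pics/{n}4.png",cv2.resize(im[v-60:v+60,u-75:u+75],None,fx=5,fy=5)[:600])
E
```

```text
[True, True, True, True, True, True, True]
False
9.5917 [-0.24998126 -0.15076677  0.48533975]
14 False [ 0.71688624 -0.5275972  -0.52983635]
24 False [0.09508915 0.68393655 0.29685519]
```

View pics/side4.png

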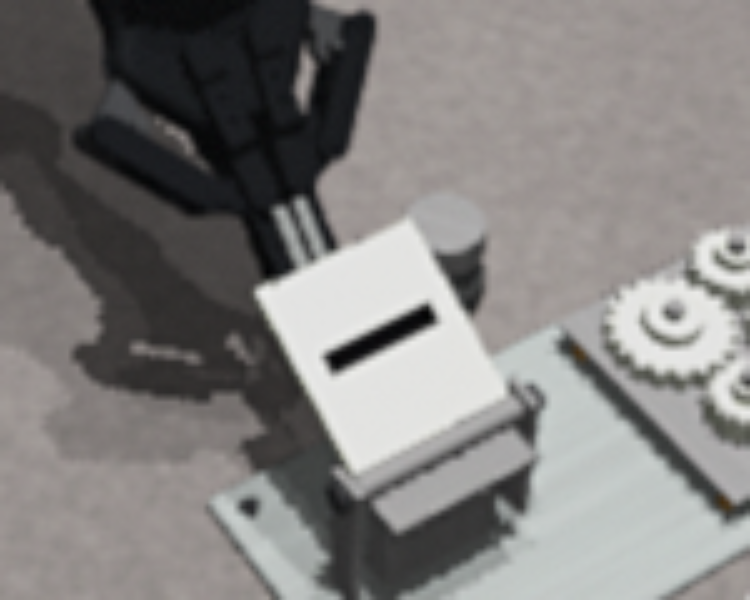

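View pics/top4.png

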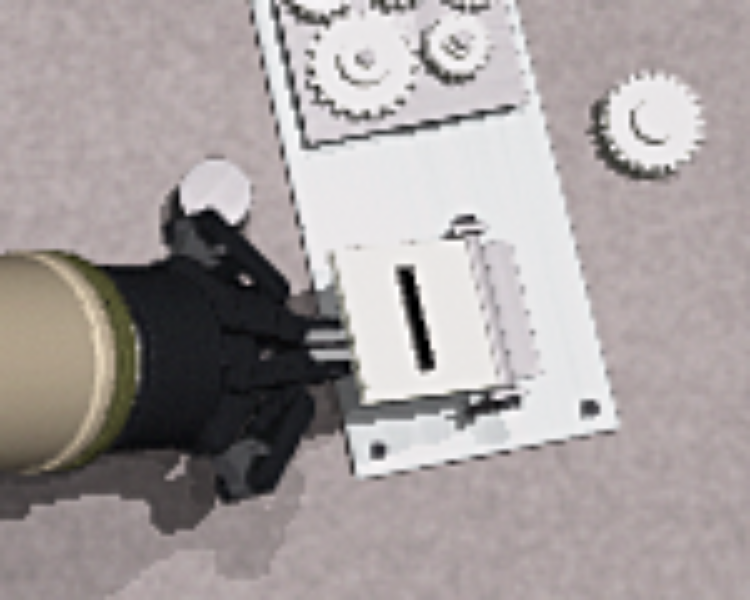

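The fingers now pass under the free edge (side crop about 300,270). Pushing on up.

Run:
```python
from h import *
for th in (38,52,66):
    r=manip.move_straight(tip(th),feed=.08,max_force=15); print(th,r,get_state()["ft_force"],get_state()["time_s"])
    if r: break
for n in("side","top"):
    d=vision.get_image(n);im=d["image"];u,v=(270,235) if n=="side" else (325,190)
    cv2.imwrite(f"pics/{n}5.png",cv2.resize(im[v-60:v+60,u-75:u+75],None,fx=5,fy=5)[:600])
```

```text
38 False [-0.42361356 -0.13065539 -0.11750413] 10.7667
52 False [ 0.68061064 -0.85204804  0.3084631 ] 11.1167
66 False [0.0044769  0.28027787 0.3682762 ] 11.4667
```

View pics/side5.png

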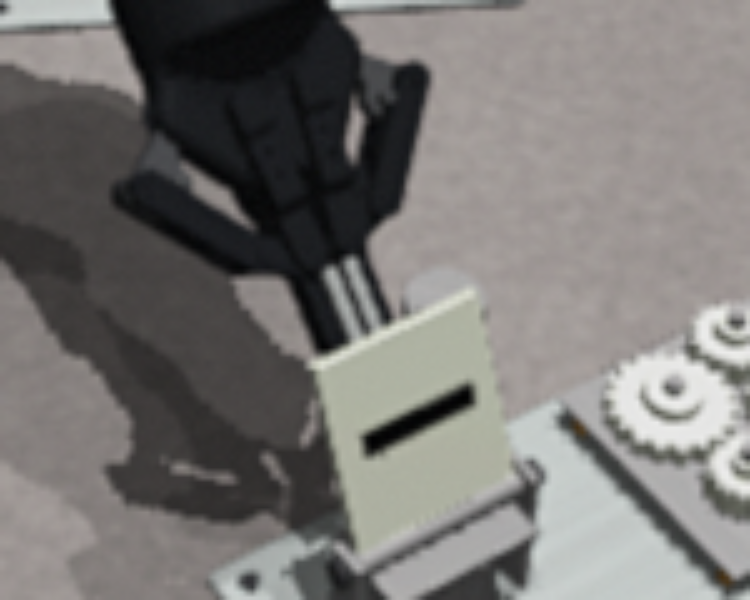

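View pics/top5.png

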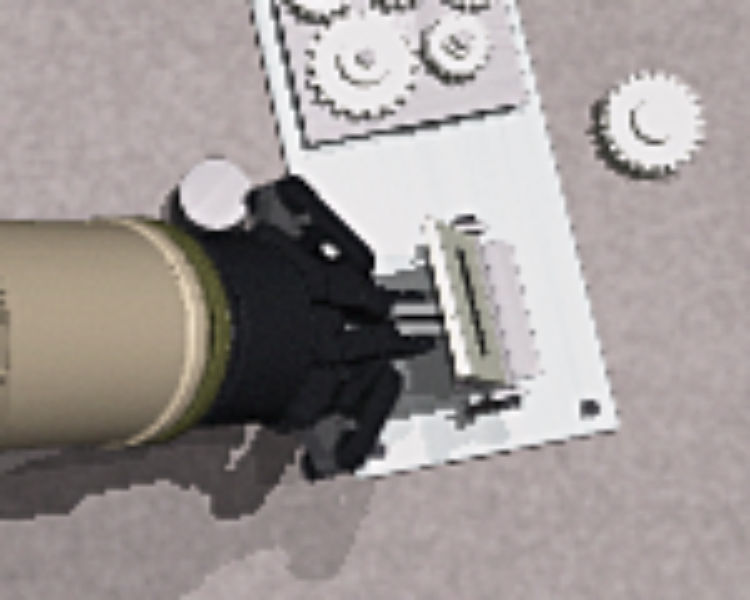

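The flag has come up to about 65° with the fingers behind it. Carrying on over the top and down, with a guarded last stretch.

Run:
```python
from h import *
for th in (80,95,110,122,135,147,158,168):
    w=np.interp(th,[110,158],[.009,-.009])
    r=manip.move_straight(tip(th,w=w),feed=.1,max_force=15); print(th,r,np.round(get_state()["ft_force"],1),get_state()["time_s"])
    if r: break
r=manip.move_straight(tip(184,w=-.009),feed=.03,max_force=8);s=get_state();print(r,s["ft_force"],s["tcp_pos"],tip(184,w=-.009),s["time_s"])
for n in("side","top"):
    d=vision.get_image(n);im=d["image"];u,v=(270,255) if n=="side" else (345,190)
    cv2.imwrite(f"pics/{n}6.png",cv2.resize(im[v-60:v+60,u-75:u+75],None,fx=5,fy=5)[:600])
```

```text
80 False [-0.3  1.2  0.3] 11.875
95 False [-0.3  0.7  0.2] 12.2
110 False [-0.8 -0.1 -0.3] 12.525
122 False [ 0.   0.2 -0.3] 12.8333
135 False [ 0.4 -0.3 -0.4] 13.15
147 False [0.1 0.9 0.6] 13.4417
158 False [-0.6 -1.   0.1] 13.7167
168 False [0.2 0.1 0.7] 13.9833
True [-4.7649125   5.94141371 11.52832053] [ 0.55720784 -0.31482038  0.0495628 ] [ 0.55676005 -0.31527231  0.0457111 ] 14.5
```

View pics/side6.png

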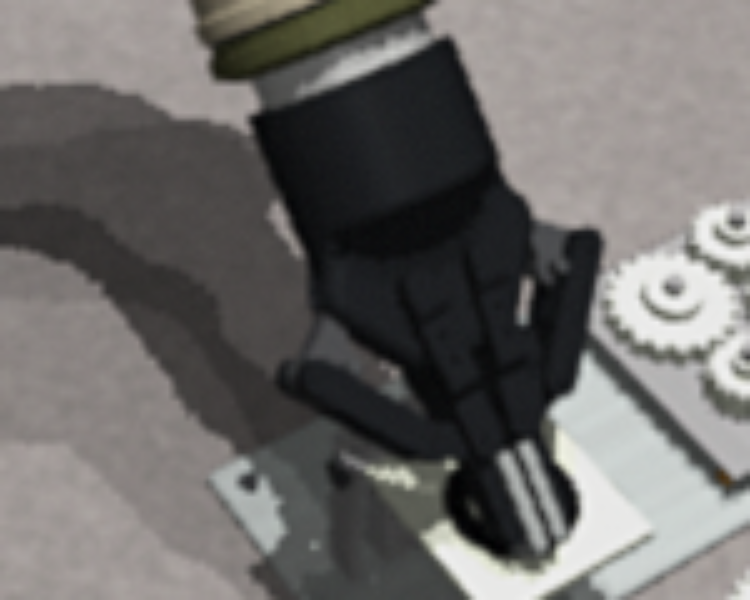

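The flag has gone over with its ring up, and the push stopped at 11.5 N against the stop. I'm lifting off straight up and checking.

Run:
```python
from h import *
p=np.array(get_state()["tcp_pos"])
manip.move_straight(p+.05*B,feed=.15); manip.move_straight(p+.05*B+np.r_[.12*Y,.17],feed=.2)
s=get_state();print(s["ft_force"],s["time_s"])
for n in("side","top"):
    d=vision.get_image(n);cv2.imwrite(f"pics/{n}7.png",d["image"]);P=cloud(d)
    S=np.stack([(P[...,:2]-O)@X,(P[...,:2]-O)@Y,P[...,2]],-1)
    k=(d["image"].min(-1)>120)&(S[...,2]>.055)&(S[...,2]<.12)&(abs(S[...,0]+.03)<.03)&(S[...,1]<-.025)&(S[...,1]>-.085)
    a,b=np.polyfit(S[k][:,1],S[k][:,2],1);print(n,k.sum(),"angle",180+np.degrees(np.arctan(a)),"top z at hinge",b)
```

```text
[ 0.65354564 -0.32971551 -0.85484204] 16.275
side 729 angle 180.67572712496934 top z at hinge 0.0682846773528577
top 435 angle 181.58678585398664 top z at hinge 0.0696889520822301
```

View pics/side7.png

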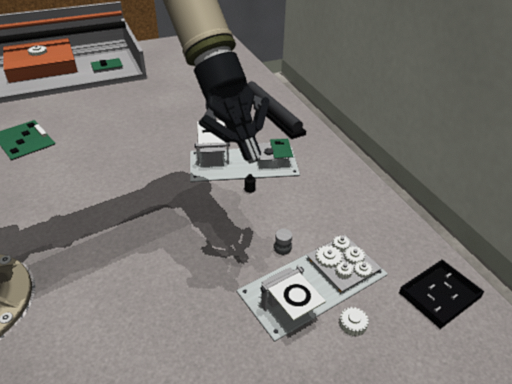

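View pics/top7.png

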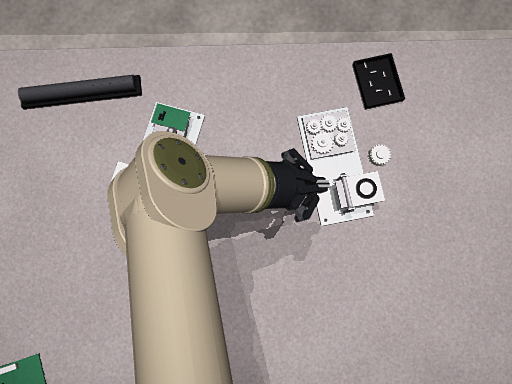

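The ring is up at (297,294) side and (367,188) top. The flag is level, and the jar (284,240), spare gear (354,320) and roller (250,184) are where they were. Handing in.

Run:
```python
from h import *
manip.finish_job()
```

```text
the job is handed in; nothing more can be done
```

The gear station's flag is over its hinge and lies flat on the other side with its ring face up. I pushed it with the shut fingertips only, from under its free edge, and handed the job in at about 16 s on the robot's clock.

- **Flag angle:** after lifting off, depth fits gave 180.7° from the side camera and 181.6° from the top. That is level within their noise. The final push stopped against the end stop at about 13–14 N in total.
- **Things left alone:** in the last pictures the jar, roller and spare gear stand where they were. The arm partly hid the motor station's flag. What showed looked unchanged, but I did not measure its angle again.
- **A check that disagreed:** the first push missed the flag without touching anything. Both cameras showed the fingertips about 34 mm short of the reported TCP along the tool axis. I used that measured offset for the second push and it made contact as planned, but I did not find out why the two differ.

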